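# Load a dip-slide incubator, shut its nested lids, raise the outer lid alone

## Robot

A 6-joint arm with a two-finger parallel gripper is mounted at the origin on the work surface. World frame = base frame: x ahead of the robot, y to its left, z up, the work surface at z = 0. Lengths are in mm, angles in degrees, forces in N, time in s.
With the tool pointing down it reaches from about 350 to 850 mm from the base axis. Payload 8.1 kg.
Tool frame: the origin (TCP) lies at the very end of the fingers, on their centre line; the grasp point (between the pads) lies r.tcp_to_grasp behind it (r.tcp_to_grasp is the distance from the TCP to the grasp point, in mm); z points along the fingers, y is the line along which they close (so a half turn about z gives the same grasp; the last joint's range is limited). The gripper opens to 85 mm and grips with 20 to 120 N. Pads are 22 mm wide; open, the fingers measure 114 mm over their backs; the gripper's body (76 mm by 85 mm) begins 54 mm behind the grasp point. The pads swing forward as they close: fully open they stand 13 mm farther back than shut.
Start: joints at [-73.934, 7.471, 85.268, -0, 87.261, -4.893], TCP at [214.638, -560.3, 207.292] pointing down, gripper open.
Joint ranges: [-169.43, 169.43], [-51.17, 129.36], [1.28, 143.12], [-76.62, 256.62], [0, 156.53], [-152.29, 152.29]. Speed limits (degrees/s): [136.94, 136.94, 159.86, 180, 180, 180].

## Interface

Orientations are given as [roll, pitch, yaw] about the fixed x, y, z axes, in that order (R = Rz(yaw) Ry(pitch) Rx(roll)).
In Python, from bench import sense, viewer, order, r gives the robot as it stands.
- The arm moves only by the tool carry_out, never from a script. Its argument "increments" is one flat list of numbers, 7 for each row, row after row: the shift along the tool's x, y, z as a fraction of full scale, then the turn, a rotation vector about the tool's x, y, z as a fraction of full scale, then the opening, from -1 (shut) to 1 (fully open). A call has exactly 10 rows; each row is the pose to reach, as a shift and turn from the pose commanded when the call began, along the tool's axes at that moment, turning the shorter way round; what a row does not reach only later rows make up. Full scale, the value 1, is 400 mm for a shift and 2 pi rad for a turn. A row lasts 1/8 s, in which the tool goes at most 62.5 mm and 10.7 degrees, less where a joint would pass 70% of its speed; a pose out of reach is approached as far as the arm can. A call with a number of a shift or a turn outside -1 to 1 is refused whole. A call with a gripper value outside its range is refused whole. The fingers move at their own pace and stop on an object; "force" is the grip in N (left out, the last holds). Time passes only in rows, so rows that repeat a pose let the fingers close, or fill a call up. It gives the time, the measured TCP pose, the force, the opening and the grip force at its end, in the units of the state.
- sense(): the state, without advancing time (a new reading comes with each control period).
- viewer.snapshot(name): name is "side" or "top" or "wrist"; returns the picture (400x640x3 uint8, red, green, blue); there is no depth.
- viewer.get_calibration(name): a dict with "fx", "fy", "cx", "cy" (pixels), "k1" (the pictures are not rectified: a ray, as slopes to the right and down, at radius r is drawn at 1 + k1 r^2 times it, then the intrinsics apply), "R" (3x3) and "t" (3): a world point X has camera coordinates R X + t. Camera axes: x right, y down, z forward; pixel columns grow to the right and rows downward; lengths in mm; the calibration is good to about 2 mm. A picture is of the moment at which its call begins: read the wrist's pose just before it. get_calibration takes no time and is no camera call; for the wrist camera it gives the pose at the moment of the call.
- order.hand_in(): hands the job in; it is judged then, once.
The state is a dict: "time": time; "joint_pos": joint angles; "qd": joint speeds; "joint_efforts": joint torques, N m; "tool_pos": TCP position; "tcp_rot": TCP orientation; "ft_force": force on the tool from outside, world axes, zero at the start; "wrist_torque": the same for the moment, N m; "finger_gap": finger opening in mm; "grip_force": force on a finger pad.
Only numpy, scipy, OpenCV 4.12 (cv2) and the standard library are available. Lean on these libraries where they do the work, as an engineer would, in place of code of your own. Each camera call takes 0.05 s, during which the arm holds its last target. There are 200 camera calls.

## Task

Stand the dip-slide tube from the bench rack fully down in the middle front hole of the incubator, let go of it, and gently lower the outer lid by its bar with the clear inner cover nested under it, until both are fully shut. Then raise the outer lid alone to about half open (45 degrees), leaving the inner cover shut over the tubes, and finish while still holding it there with the fingers gripping its bar, so that I can read the thermometer through the cover. Do not let the lid slam, and leave the two stored tubes and the other things on the bench alone.

Things in the scene. Friction and masses are not known exactly. Their poses are not given: they have to be found in the camera images.
- incubator: White bench-top incubator, fixed: housing 170 (x) x 230 (y) x 120 mm high, open on top; chamber 130 x 190 mm, floor 22 mm and rim 120 mm above the bench. Origin: centre of its underside; x from front panel to rear hinge, y to its left, z up. A dial thermometer (36 mm across, top 107 mm above the bench) stands in the rear middle hole of its tube rack.
- hole (a point): Centre of the middle front hole, at the height of the chamber floor on which a tube stands (22 mm above the bench). The chamber's rack plate (8 mm thick, top 70 mm above the bench) has two rows of three 31 mm holes: in the incubator's frame x = -28 (front) and +28 mm, y = -60, 0, +60 mm. The other front holes are empty.
- hinge (a point): Middle of the rear hinge line shared by both lids, 85 mm behind the incubator's origin and 122 mm above the bench; the hinge line runs along the incubator's y.
- outer_lid (a joint): Hinge angle of the white outer lid (170 x 230 mm, 34 mm deep with its skirt, about 0.36 kg), rad: 0 fully shut, 0.785 half open (45 degrees), 1.57 upright, 1.75 at its stop. It starts about upright, kept there by slight hinge friction (0.1 N m); below about 1.2 it falls shut if let go.
- bar (a point): Middle of the lid's bar handle: round steel bar 12 mm thick, 120 mm long along the incubator's y, 40 mm off the lid's front face (34 mm clear gap). At lid angle a it is 210*cos(a) - 10*sin(a) mm in front of the hinge line and 210*sin(a) + 10*cos(a) mm above it. It can turn between fingers that pinch it from above, closing along the incubator's x, through the whole swing.
- inner_cover (a joint): Hinge angle of the clear inner cover (4 mm pane in an aluminium frame, 0.16 kg), rad: 0 shut on the rim. It starts about upright just in front of the outer lid; its stiff hinge (0.17 N m) keeps it at any angle. The lid coming down bears on it and takes it down nested underneath. Its flat tab, 22 mm wide, sticks 20 mm out of a notch in the lid's front, 85 mm right (-y) of the middle.
- cover_edge (a point): Point on top of the inner cover's pane at its middle, 150 mm from the hinge line.
- lid_edge (a point): Point under the outer lid, level with its rubber buffers, 150 mm from the hinge line; it meets cover_edge when the cover is nested.
- tube: The dip-slide tube to load, standing upright in the bench rack: clear tube 26 mm in diameter with an amber slide inside and a white screw cap 30 mm in diameter and 22 mm high on top; 90 mm tall in all, about 35 g. Origin: centre of its underside, z up. No lid or cover is in its way once it stands in the incubator (top 112 mm above the bench).
- rack: Grey plastic bench rack, fixed, 56 x 112 x 34 mm with two holes 26 mm deep; the tube stands in one. Origin: centre of its underside.
- stored_left: A tube like the other, already stored in the rear left hole of the incubator; leave it. Origin: centre of its underside.
- stored_right: A tube like the other, already stored in the rear right hole; leave it. Origin: centre of its underside.
- sample_bottle: White wide-mouth sample bottle, 72 mm in diameter, 150 mm tall; bystander. Origin: centre of its underside.
- dropper: Small white dropper bottle, 34 mm in diameter, 75 mm tall; bystander. Origin: centre of its underside.
- meter: Black hand-held meter lying on the bench, 150 x 75 x 26 mm; bystander. Origin: centre of its underside.
Not all that is in view belongs to the job. Leave any green or yellow look-alike of the tube alone.

How it is judged (in metres and radians):
On the way, in this order (a step that is already met when the one before it is completed fails the run):
1. the tube stands fully down in the middle front hole and is let go (horizontal distance between tube and hole below 0.006 m and z of tube in the frame of incubator below 0.027 m and angle between tube's own z axis and vertical below 0.12 rad and contact force between the fingers and tube below 0.05 N), for 0.2 s.
2. the outer lid is on its way down with the inner cover nested under it (value of joint outer_lid between 0.15 and 0.9 rad and distance between cover_edge and lid_edge below 0.02 m), for 0.1 s.
3. both lids are fully shut (value of joint each of outer_lid, inner_cover below 0.03 rad), for 0.2 s.
4. the outer lid is being raised and the inner cover stays shut (value of joint outer_lid between 0.12 and 0.5 rad and value of joint inner_cover below 0.03 rad), for 0.1 s.
At the end, for the whole second after the job is handed in: Lid held still with the fingers gripping its bar (over 4 N in all) at 0.55 to 1.05 rad open; inner cover under 0.03 rad; tube upright (0.12 rad) in the middle front hole, within 6 mm of its centre and 5 mm of the floor; stored tubes and bystanders within 20 mm of their places (value of joint outer_lid between 0.55 and 1.05 rad and contact force between the fingers and outer_lid above 4 N and value of joint inner_cover below 0.03 rad and horizontal distance between tube and hole below 0.006 m and z of tube in the frame of incubator below 0.027 m and angle between tube's own z axis and vertical below 0.12 rad and not (velocity of joint outer_lid below -0.1 rad/s) and velocity of joint outer_lid below 0.1 rad/s and distance of each of stored_left, stored_right, sample_bottle, dropper, meter from where it was at the start of the episode below 0.02 m); the arm keeps its last pose, push and grip.
It fails at once if the outer lid slams (swings down faster than 2 rad/s) (velocity of joint outer_lid below -2 rad/s).
It fails at once if a stored tube is disturbed (moved more than 20 mm) (distance of any of stored_left, stored_right from where it was at the start of the episode above 0.02 m).
It fails at once if the sample bottle, the dropper bottle or the meter is disturbed (moved more than 20 mm) (distance of any of sample_bottle, dropper, meter from where it was at the start of the episode above 0.02 m).
It also fails if it takes over 67 s, if anything falls off the work surface, if the arm or the gripper's body presses on something with over 40 N, if the wrist force passes 120 N, or if a joint passes its speed limit or range.

## Working session

There is one attempt and no reset: what is moved stays moved. The work goes in short steps, Python scripts to look and compute and a tool call to move; the robot and the scene stay as the last step left them, time stands still between calls to the robot, and variables do not carry over. Pictures are saved under pics/ and viewed, at most 10 in all, crops included, and the job is handed in when it is done.

Besides the shell and the picture viewer there is one more tool, called after "Emit:" as name(argument=value, ...) on one line, values as JSON. carry_out: Moves the arm, as the interface text tells. Its arguments: {"type":"object","properties":{"increments":{"type":"array"},"force":{"type":"number"}},"required":["increments"]}

```bash
ls; mkdir -p pics
python3 - <<'E'
from bench import sense, viewer, order, r
import cv2
print(sense()); print(r.tcp_to_grasp)
for n in("side","top","wrist"):
    c=viewer.get_calibration(n); print(n,c)
    cv2.imwrite(f"pics/{n}0.png",viewer.snapshot(n)[:,:,::-1])
E
```

```text
pics
{'time': 0.0, 'joint_pos': array([-7.39335514e+01,  7.51544578e+00,  8.53313263e+01, -2.37536859e-03,
        8.72626783e+01, -4.89439649e+00]), 'qd': array([ 0.02836504, -0.09248676, -0.01555873,  0.03173698,  0.09239575,
       -0.06111842]), 'joint_efforts': array([ 2.35114785e-03, -5.69396317e+01, -5.00552738e+01, -1.68443485e-04,
        1.50641991e-02, -9.02486840e-05]), 'tool_pos': array([ 214.45848284, -559.70015131,  206.22135633]), 'tcp_rot': array([-1.79890746e+02, -6.97445591e-03,  2.09609541e+01]), 'ft_force': array([ 0.07348773, -0.01468225,  0.17324236]), 'wrist_torque': array([-0.00848377,  0.03651558, -0.0077398 ]), 'grip_force': 0.0, 'finger_gap': 85.52926016967211}
18.700000000000003
side {'fx': 456.0045271090318, 'fy': 456.0045271090318, 'cx': 307.10339266549806, 'cy': 201.94510366904402, 'k1': -0.03668766451342496, 'R': array([[-0.98282567, -0.18382419,  0.01619761],
       [-0.14784391,  0.73183697, -0.66524945],
       [ 0.11043493, -0.65621896, -0.74644545]]), 't': array([ 503.78041444,  147.34111182, 1087.36141641])}
top {'fx': 504.540854478953, 'fy': 504.540854478953, 'cx': 331.1086498161624, 'cy': 199.138896363528, 'k1': -0.15155997208929187, 'R': array([[-0.02209255, -0.99944822, -0.02480257],
       [-0.99701293,  0.02386163, -0.0734564 ],
       [ 0.0740077 ,  0.02310564, -0.99698996]]), 't': array([  32.56125967,  534.41484466, 1533.63766075])}
wrist {'fx': 292.3381421010464, 'fy': 292.3381421010464, 'cx': 323.917872853011, 'cy': 195.17796944219353, 'k1': -0.01691032247322407, 'R': array([[ 0.35760134, -0.93387372, -0.00107899],
       [-0.89408075, -0.34269694,  0.28840668],
       [-0.26970519, -0.10216991, -0.9575074 ]]), 't': array([-601.58471348,  -38.04813567,  379.3416789 ])}
```

View pics/top0.png

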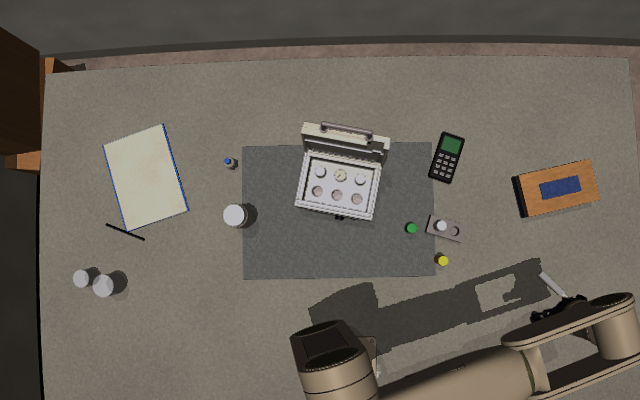

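View pics/side0.png

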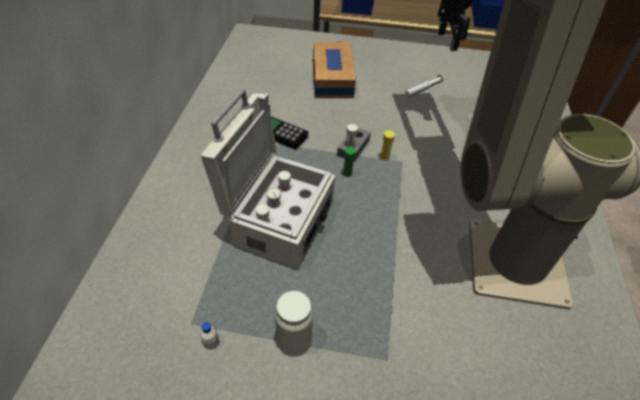

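The top view shows the incubator at about (340,185), the lid bar at (347,130), the tube's white cap at (441,226), and the green (411,228) and yellow (443,260) look-alikes. I'll enlarge both views to pick points.

Run:
```python
import cv2
a=cv2.imread("pics/top0.png")[115:265,285:485]; cv2.imwrite("pics/topc.png",cv2.resize(a,None,fx=4,fy=4,interpolation=cv2.INTER_CUBIC))
a=cv2.imread("pics/side0.png")[80:270,200:420]; cv2.imwrite("pics/sidec.png",cv2.resize(a,None,fx=3,fy=3,interpolation=cv2.INTER_CUBIC))
```

```text
(no output)
```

View pics/topc.png

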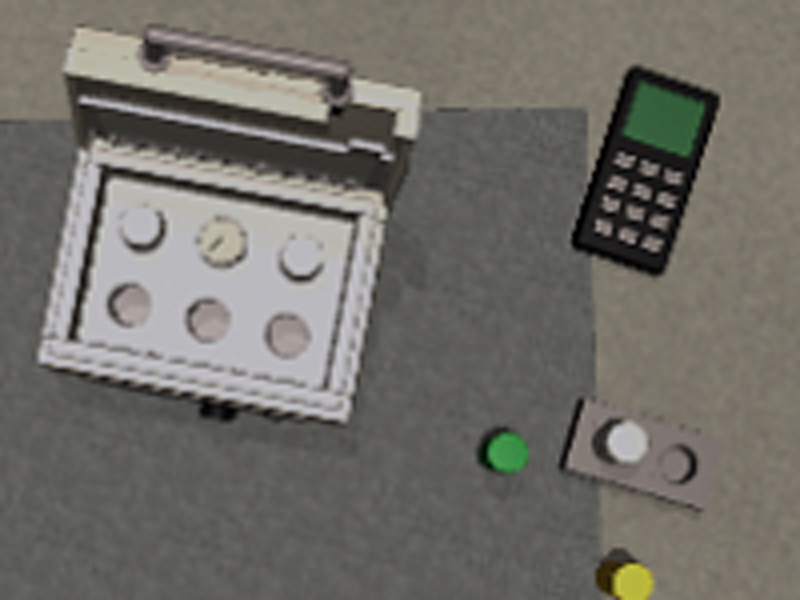

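View pics/sidec.png

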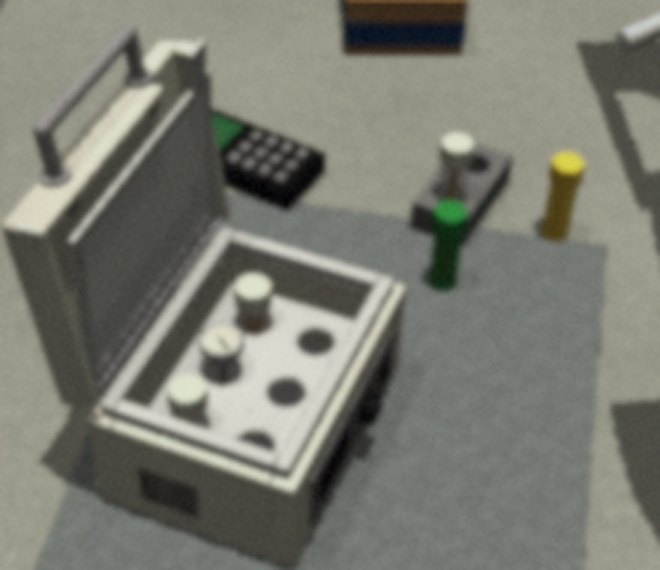

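The crops give clear points. Top crop: front holes (130,305), (208,320), (288,335), rear caps (144,226), (302,257), bar ends (150,33), (345,70), tube cap (627,442). Side crop: right and middle holes (316,341), (287,391), tube cap (457,145).

```bash
cat > h.py <<'E'
from bench import sense, viewer, order, r
import numpy as np, cv2
from scipy.optimize import least_squares
from scipy.spatial.transform import Rotation as Ro
def proj(n,X,c=None):
    c=c or viewer.get_calibration(n); p=c["R"]@np.asarray(X,float)+c["t"]; s=p[:2]/p[2]; s=s*(1+c["k1"]*(s@s))
    return np.array([c["fx"]*s[0]+c["cx"],c["fy"]*s[1]+c["cy"]])
def ray(n,uv,z,c=None):
    return least_squares(lambda q:proj(n,[q[0],q[1],z],c)-uv,[500,-100]).x
def T(u,v): return np.array([285+(u+.5)/4-.5,115+(v+.5)/4-.5])
def S(u,v): return np.array([200+(u+.5)/3-.5,80+(v+.5)/3-.5])
def inc(p,q):
    c,s=np.cos(p[2]),np.sin(p[2]); return np.array([p[0]+c*q[0]-s*q[1],p[1]+s*q[0]+c*q[1],q[2]])
def goal(pos,rpy=None):
    """shift/turn fractions from the present commanded pose (approx. measured)"""
    s=sense(); R=Ro.from_euler('xyz',s["tcp_rot"],degrees=True)
    d=R.inv().apply(np.array(pos)-s["tool_pos"])/400
    t=np.zeros(3) if rpy is None else (R.inv()*Ro.from_euler('xyz',rpy,degrees=True)).as_rotvec()/(2*np.pi)
    return np.round(np.r_[d,t],4)
E
python3 - <<'E'
from h import *
obs=[("top",T(130,305),(-28,60,70)),("top",T(208,320),(-28,0,70)),("top",T(288,335),(-28,-60,70)),
("top",T(144,226),(28,60,112)),("top",T(302,257),(28,-60,112)),("top",T(222,241),(28,0,107)),
("top",T(42,362),(-85,115,120)),("top",T(347,420),(-85,-115,120)),
("side",S(316,341),(-28,-60,70)),("side",S(287,391),(-28,0,70)),("side",S(254,288),(28,-60,112)),("side",S(222,340),(28,0,107))]
f=lambda p:np.concatenate([proj(n,inc(p,q))-uv for n,uv,q in obs])
s=least_squares(f,[500,0,0]);print(s.x[:2],np.degrees(s.x[2]));print(np.round(s.fun.reshape(-1,2),1).tolist())
p=s.x
tube=least_squares(lambda q:np.r_[proj("top",q)-T(627,442),proj("side",q)-S(457,145)],[500,-200,98]);print("tubetop",tube.x,tube.fun, ray("top",T(627,442),98))
g=[ray("top",T(507,452),90),ray("top",T(632,581),90)];print("gy",g)
print("rack",[ray("top",T(*c),34) for c in((583,400),(566,468),(703,509))])
print("bar",[ [ray("top",T(*b),z) for z in (332,)] for b in((150,33),(345,70))])
for a in(1.5,1.57,1.65):
  print(a,[proj("top",inc(p,(85-(210*np.cos(a)-10*np.sin(a)),y,122+210*np.sin(a)+10*np.cos(a))))-T(*b) for y,b in((60,(150,33)),(-60,(345,70)))],
  [proj("side",inc(p,(85-(210*np.cos(a)-10*np.sin(a)),y,122+210*np.sin(a)+10*np.cos(a))))-S(*b) for y,b in((60,(43,132)),(-60,(133,35)))])
print("hole",inc(p,(-28,0,22)))
E
```

```text
[570.885829    -5.04396579] -12.354274853525435
[[0.3, 0.2], [0.5, 0.3], [0.3, 0.4], [-0.3, -0.1], [0.8, -0.1], [0.5, 0.2], [-1.1, 0.1], [1.0, 0.9], [-0.3, 0.6], [-0.5, 0.7], [-0.5, -0.2], [-0.5, 0.4]]
tubetop [ 444.77695618 -301.79826241   98.5212557 ] [ 0.01560679  0.23028741 -0.21690458 -0.02692087] [ 445.45885993 -301.87698264]
gy [array([ 440.55110288, -214.65303301]), array([ 343.80589774, -303.84268839])]
rack [array([ 479.4203622 , -281.63801437]), array([ 428.02019488, -266.88041674]), array([ 393.99161922, -371.15439047])]
bar [[array([703.3083136 ,  31.23878916])], [array([676.62979797, -89.60317075])]]
1.5 [array([-1.75261224, 16.31453302]), array([-3.04764469, 16.0501968 ])] [array([17.2277034 ,  4.09132568]), array([15.20364205,  3.42273262])]
1.57 [array([-0.60087253, 10.61760632]), array([-1.95597726, 10.32108588])] [array([10.65896755,  2.2240848 ]), array([9.02332008, 1.83109213])]
1.65 [array([0.72781618, 4.26201726]), array([-0.74489506,  3.92021863])] [array([3.33533103, 0.62525918]), array([2.09719842, 0.53359827])]
hole [543.53421555   0.94679721  22.        ]
```

Residuals are under 1 px, the tube top comes out at 98.5 mm (98 expected), and the lid is at about 1.7 rad. Next I hover over the tube with the wrist turned 100° so the fingers close diagonally, clear of the look-alikes.

Emit:
carry_out(increments=[0.04,-0.02,0,0,0,-0.028,0.2,0.12,-0.06,0,0,0,-0.056,0.2,0.22,-0.11,0,0,0,-0.084,0.2,0.33,-0.17,0.005,0,0,-0.112,0.2,0.44,-0.23,0.01,0,0,-0.14,0.2,0.55,-0.285,0.015,0,0,-0.168,0.2,0.65,-0.335,0.018,0,0,-0.196,0.2,0.72,-0.37,0.018,0,0,-0.224,0.2,0.76,-0.39,0.018,0,0,-0.252,0.2,0.769,-0.397,0.018,0,0,-0.2778,0.2], force=40)

```text
time: 1.4
tool_pos: [445.7, -300.7, 199.7]
tcp_rot: [-180.0, -0.0, 121.4]
ft_force: [0.6, -0.4, -0.5]
finger_gap: 51.1
grip_force: 0.0
```

Run:
```python
from h import *
import time
viewer.snapshot("wrist");viewer.snapshot("wrist");viewer.snapshot("wrist")
s=sense();c=viewer.get_calibration("wrist");im=viewer.snapshot("wrist")
print(s["time"],s["tool_pos"],s["tcp_rot"],s["joint_pos"],s["finger_gap"])
print("pred tube top",proj("wrist",[445,-302,98],c),"tcp proj",proj("wrist",s["tool_pos"],c))
cv2.imwrite("pics/w1.png",im[:,:,::-1])
```

```text
1.55 [ 445.05381644 -301.67277767  199.79321976] [-1.79985143e+02 -2.80475273e-02  1.20846710e+02] [-3.95918231e+01 -1.95974493e+00  9.57859223e+01 -4.61879480e-03
  8.62052258e+01 -7.04382299e+01] 51.35601118070422
pred tube top [324.81883136 185.61151092] tcp proj [325.41795657 227.40808941]
```

View pics/w1.png

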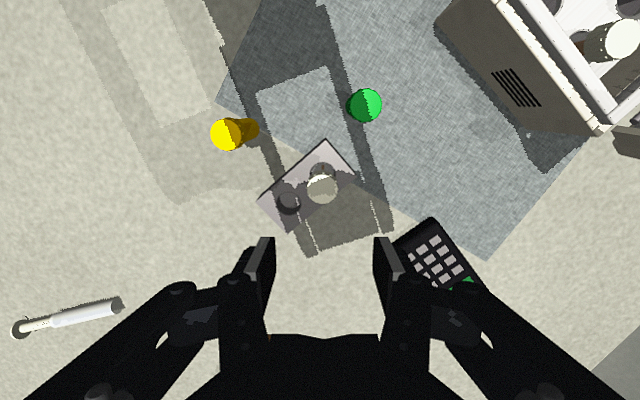

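The wrist view shows the cap at about (322,189), against a prediction of (325,186). Yellow is at (228,134) and green at (366,105), and the finger paths are clear. I'll refine the cap centre.

Run:
```python
from h import *
im=cv2.imread("pics/w1.png");g=cv2.cvtColor(cv2.resize(im[160:220,290:355],None,fx=6,fy=6,interpolation=cv2.INTER_CUBIC),cv2.COLOR_BGR2GRAY)
c=cv2.HoughCircles(cv2.GaussianBlur(g,(0,0),3),cv2.HOUGH_GRADIENT,1,30,param1=60,param2=15,minRadius=84,maxRadius=112)
for k in c[0][:4]:
    uv=np.array([290+k[0]/6,160+k[1]/6]); print(uv,k[2]/6,ray("wrist",uv,98))
print(sense()["tool_pos"],[ray("wrist",np.array([322,189.]),98)])
```

```text
[321.58334 189.08333] 14.7 [ 443.9665152  -306.84513016]
[ 444.90351519 -301.9523854   199.84915143] [array([ 444.2663546 , -306.57049635])]
```

Run:
```python
from h import *
im=cv2.imread("pics/w1.png");h=cv2.cvtColor(im,cv2.COLOR_BGR2HSV)
for n,lo,hi,b in(("green",(45,80,20),(85,255,255),(80,130,335,395)),("yellow",(20,150,20),(35,255,255),(110,160,205,245))):
    m=cv2.inRange(h,lo,hi)[b[0]:b[1],b[2]:b[3]];y,x=np.nonzero(m)
    print(n,x.min()+b[2],x.max()+b[2],y.min()+b[0],y.max()+b[0],ray("wrist",np.array([(x.min()+x.max())/2+b[2],(y.min()+y.max())/2+b[0]]),90))
# fixed cams, fresh estimates
im=cv2.imread("pics/top0.png");h=cv2.cvtColor(im,cv2.COLOR_BGR2HSV)
for lo,hi,b in(((45,80,20),(85,255,255),(215,240,400,422)),((20,150,60),(35,255,255),(245,272,430,455))):
    m=cv2.inRange(h,lo,hi)[b[0]:b[1],b[2]:b[3]];y,x=np.nonzero(m)
    print(x.min()+b[2],x.max()+b[2],y.min()+b[0],y.max()+b[0])
```

```text
green 345 381 88 122 [ 437.00050711 -221.45266398]
yellow 210 244 118 150 [ 341.94812471 -308.03956158]
405 416 223 232
437 447 256 265
```

The wrist camera sits consistently about 5 mm off the fixed cameras. I'll descend to just above the cap and compare it directly with the fingertips.

Emit:
carry_out(increments=[0,0,0.02,0,0,0,0.2,0,0,0.06,0,0,0,0.2,0,0,0.11,0,0,0,0.2,0,0,0.16,0,0,0,0.2,0,0,0.2,0,0,0,0.2,0,0,0.225,0,0,0,0.2,0,0,0.235,0,0,0,0.2,0,0,0.235,0,0,0,0.2,0,0,0.235,0,0,0,0.2,0,0,0.235,0,0,0,0.2])

```text
time: 2.85
tool_pos: [445.5, -302.3, 106.8]
tcp_rot: [180.0, 0.1, 121.0]
ft_force: [-0.3, -0.5, -0.0]
finger_gap: 51.3
grip_force: 0.0
```

Run:
```python
from h import *
s=sense();c=viewer.get_calibration("wrist");im=viewer.snapshot("wrist")
print(s["time"],s["tool_pos"],"tcp proj",proj("wrist",s["tool_pos"],c),"cap pred",proj("wrist",[445,-302,98],c))
cv2.imwrite("pics/w2.png",cv2.resize(im[140:330,220:430,::-1],None,fx=3,fy=3,interpolation=cv2.INTER_CUBIC))
```

```text
2.85 [ 445.45687719 -302.2774093   106.78308293] tcp proj [325.42107359 227.38165421] cap pred [324.98031877 221.3440672 ]
```

View pics/w2.png

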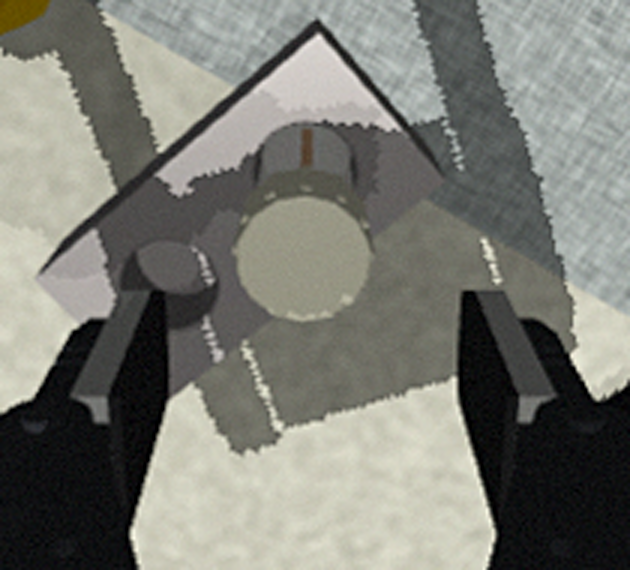

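The cap centre is at crop (303,258) and the midpoint between the fingers at about 314, so the cap lies about 2.3 mm toward -y and 2.5 mm toward -x of the tool. I'll correct for that, go down and grip the cap.

Emit:
carry_out(increments=[-0.006,-0.0055,0,0,0,0,0.2,-0.006,-0.0055,0.03,0,0,0,0.2,-0.006,-0.0055,0.07,0,0,0,0.2,-0.006,-0.0055,0.095,0,0,0,0.2,-0.006,-0.0055,0.095,0,0,0,0.1,-0.006,-0.0055,0.095,0,0,0,-0.2,-0.006,-0.0055,0.095,0,0,0,-0.5,-0.006,-0.0055,0.095,0,0,0,-0.5,-0.006,-0.0055,0.095,0,0,0,-0.5,-0.006,-0.0055,0.095,0,0,0,-0.5], force=30)

```text
time: 4.15
tool_pos: [444.8, -305.5, 68.7]
tcp_rot: [180.0, 0.1, 121.0]
ft_force: [0.1, 0.3, 4.5]
finger_gap: 27.4
grip_force: 29.9
```

Emit:
carry_out(increments=[0,0,-0.01,0,0,0,-0.5,0,0,-0.04,0,0,0,-0.5,0,0,-0.09,0,0,0,-0.5,0,0,-0.15,0,0,0,-0.5,0,0,-0.21,0,0,0,-0.5,0,0,-0.27,0,0,0,-0.5,0,0,-0.32,0,0,0,-0.5,0,0,-0.345,0,0,0,-0.5,0,0,-0.35,0,0,0,-0.5,0,0,-0.35,0,0,0,-0.5])

```text
time: 5.4
tool_pos: [444.1, -304.9, 207.3]
tcp_rot: [-180.0, -0.1, 121.0]
ft_force: [0.3, 0.6, -1.0]
finger_gap: 27.4
grip_force: 29.6
```

Run:
```python
from h import *
s=sense();print(s["time"],s["tool_pos"],s["tcp_rot"],s["finger_gap"],s["grip_force"],s["ft_force"])
print(goal([543.5,1,209],[180,0,167.65]))
im=viewer.snapshot("wrist");cv2.imwrite("pics/w3raw.png",im[:,:,::-1])
a=im[140:330,220:430,::-1]; 
b=viewer.snapshot("side")[:,:,::-1];cv2.imwrite("pics/s3raw.png",b)
u=proj("side",s["tool_pos"]);print(u);x,y=int(u[0]),int(u[1]);b=b[max(0,y-60):y+70,x-70:x+70]
cv2.imwrite("pics/w3.png",np.hstack([cv2.resize(a,(400,362)),cv2.resize(b,(390,362))]))
```

```text
5.4 [ 444.11098932 -304.88495423  207.25549687] [-1.79975544e+02 -7.09714529e-02  1.20965045e+02] 27.389476075652734 29.60244208574295 [ 0.33052016  0.59095787 -1.01442466]
[ 5.279e-01  6.065e-01 -4.000e-03  0.000e+00 -2.000e-04 -1.297e-01]
[355.87124989  94.43146698]
```

View pics/w3.png

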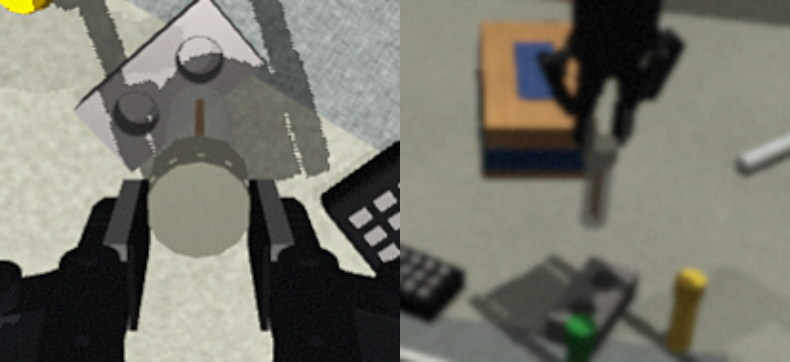

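The tube is gripped and hangs upright, with the cap at wrist pixel (324,250). Now I carry it to a hover over the middle front hole.

Emit:
carry_out(increments=[0.02,0.02,-0.005,0,0,-0.005,-0.5,0.07,0.08,-0.005,0,0,-0.02,-0.5,0.14,0.16,-0.005,0,0,-0.04,-0.5,0.22,0.25,-0.005,0,0,-0.06,-0.5,0.3,0.345,-0.005,0,0,-0.08,-0.5,0.38,0.435,-0.005,0,0,-0.1,-0.5,0.45,0.515,-0.005,0,0,-0.115,-0.5,0.5,0.575,-0.005,0,0,-0.125,-0.5,0.528,0.6065,-0.005,0,0,-0.1297,-0.5,0.528,0.6065,-0.005,0,0,-0.1297,-0.5])

```text
time: 6.75
tool_pos: [543.7, 1.6, 209.9]
tcp_rot: [-180.0, -0.0, 167.8]
ft_force: [0.5, 0.0, -0.2]
finger_gap: 27.8
grip_force: 29.7
```

Run:
```python
from h import *
viewer.snapshot("wrist");viewer.snapshot("wrist");viewer.snapshot("wrist");viewer.snapshot("wrist")
s=sense();c=viewer.get_calibration("wrist");im=viewer.snapshot("wrist")
np.savez("w4.npz",pos=s["tool_pos"],**{k:c[k] for k in c});
print(s["time"],s["tool_pos"],s["tcp_rot"],s["joint_pos"])
cv2.imwrite("pics/w4raw.png",im[:,:,::-1])
cv2.imwrite("pics/w4.png",cv2.resize(im[0:300,120:520,::-1],None,fx=2,fy=2,interpolation=cv2.INTER_CUBIC))
p=[570.9,-5.04,np.radians(-12.35)]
for q in((-28,60,70),(-28,0,70),(-28,-60,70),(28,60,112),(28,-60,112),(28,0,107),(-85,115,120),(-85,-115,120),(-65,95,120),(-65,-95,120)): print(q,2*(proj("wrist",inc(p,q),c)-[120,0]))
R=Ro.from_euler('xyz',s["tcp_rot"],degrees=True)
for dx in(-4,0,4): print(dx,proj("wrist",s["tool_pos"]+R.apply([dx,0,-30]),c))
```

```text
6.95 [ 5.43569894e+02 -3.63985119e-01  2.10093616e+02] [-1.79980130e+02 -2.36508279e-03  1.67556019e+02] [-5.42922677e+00 -1.33337085e+00  9.40965337e+01 -1.94551782e-02
  8.72416113e+01 -8.29843095e+01]
(-28, 60, 70) [526.09624155 354.57595147]
(-28, 0, 70) [414.77637499 354.70333991]
(-28, -60, 70) [303.51093536 354.87439641]
(28, 60, 112) [535.9389022  483.57777414]
(28, -60, 112) [294.96965954 483.82303775]
(28, 0, 107) [415.31531224 479.42208634]
(-85, 115, 120) [683.22645646 251.89340892]
(-85, -115, 120) [149.34578154 252.73576014]
(-65, 95, 120) [632.10384506 298.39988725]
(-65, -95, 120) [200.17051671 299.03483475]
-4 [328.1596081  259.41043274]
0 [328.19154227 252.54789319]
4 [328.22388994 245.57774343]
```

View pics/w4.png

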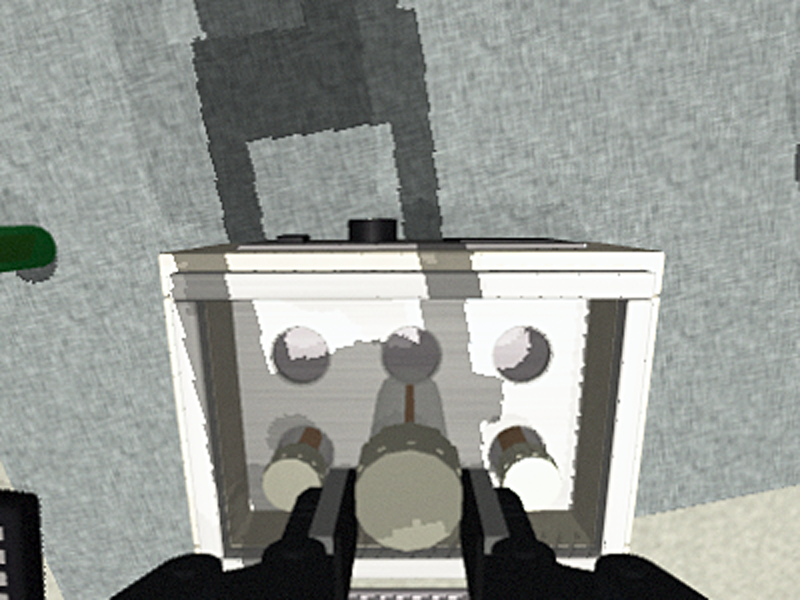

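The wrist view shows the front holes at (301,355), (411,355), (522,355), predicted (303.5,355), (415,355), (526,355), and the held cap at (410,500). The small u bias is the same for cap and holes, so the hole position stands. Next I descend part-way and watch the force.

Emit:
carry_out(increments=[-0.001,0.002,0.02,0,0,0,-0.5,-0.001,0.002,0.06,0,0,0,-0.5,-0.001,0.002,0.11,0,0,0,-0.5,-0.001,0.002,0.14,0,0,0,-0.5,-0.001,0.002,0.16,0,0,0,-0.5,-0.001,0.002,0.18,0,0,0,-0.5,-0.001,0.002,0.2,0,0,0,-0.5,-0.001,0.002,0.22,0,0,0,-0.5,-0.001,0.002,0.235,0,0,0,-0.5,-0.001,0.002,0.245,0,0,0,-0.5])

```text
time: 8.25
tool_pos: [544.3, 1.5, 111.7]
tcp_rot: [-180.0, -0.0, 167.7]
ft_force: [0.8, -0.4, -0.3]
finger_gap: 27.8
grip_force: 29.7
```

No contact force with the base about 20 mm below the plate top, so the tube is in the hole. I lower it to the floor and let go.

Emit:
carry_out(increments=[0,0,0.012,0,0,0,-0.5,0,0,0.03,0,0,0,-0.5,0,0,0.048,0,0,0,-0.5,0,0,0.06,0,0,0,-0.5,0,0,0.068,0,0,0,-0.5,0,0,0.072,0,0,0,-0.5,0,0,0.072,0,0,0,-0.5,0,0,0.072,0,0,0,-0.2,0,0,0.072,0,0,0,0.1,0,0,0.072,0,0,0,0.15])

```text
time: 9.5
tool_pos: [544.5, 1.5, 83.5]
tcp_rot: [180.0, 0.0, 167.7]
ft_force: [-0.9, -0.3, 0.5]
finger_gap: 49.1
grip_force: 0.0
```

Emit:
carry_out(increments=[0,0,-0.02,0,0,0,0.15,0,0,-0.07,0,0,0,0.15,0,0,-0.15,0,0,0,0.15,0,0,-0.26,0,0,0,0.15,0,0,-0.38,0,0,0,0.15,0,0,-0.5,0,0,0,0.15,0,0,-0.62,0,0,0,0.15,0,0,-0.72,0,0,0,0.15,0,0,-0.78,0,0,0,0.15,0,0,-0.79,0,0,0,0.15])

```text
time: 10.75
tool_pos: [545.0, 1.4, 402.1]
tcp_rot: [180.0, 0.3, 167.7]
ft_force: [0.5, -0.3, -0.4]
finger_gap: 49.5
grip_force: 0.0
```

Run:
```python
from h import *
viewer.snapshot("wrist");viewer.snapshot("wrist")
s=sense();c=viewer.get_calibration("wrist");im=viewer.snapshot("wrist");sd=viewer.snapshot("side")
print(s["time"],s["tool_pos"],s["tcp_rot"],s["joint_pos"])
p=[570.9,-5.04,np.radians(-12.35)]
for q in((-28,0,112),(-28,0,120),(28,60,112),(28,-60,112)): print(q,proj("wrist",inc(p,q),c),proj("side",inc(p,q)))
a=cv2.resize(im[150:300,220:420,::-1],(400,300)); b=cv2.resize(sd[80:230,200:400,::-1],(400,300))
cv2.imwrite("pics/w5.png",np.hstack([a,b]));cv2.imwrite("pics/s5.png",sd[:,:,::-1])
for a in(1.65,1.7,1.75):
  b=inc(p,(85-(210*np.cos(a)-10*np.sin(a)),0,122+210*np.sin(a)+10*np.cos(a)));print(a,b)
print(goal([687,-30,400],[180,0,77.65]))
```

```text
10.85 [544.38962427   1.44267546 399.28681212] [1.79995002e+02 2.15846685e-02 1.67658825e+02] [-5.24644920e+00 -8.95133295e-01  7.41001021e+01  2.39601587e-03
  1.06772994e+02 -8.29045832e+01]
(-28, 0, 112) [325.13448489 155.44520289] [294.75417629 199.01452405]
(-28, 0, 120) [325.14986112 156.26418707] [294.74035481 196.70248777]
(28, 60, 112) [362.24951987 190.02626531] [261.63382995 209.53232741]
(28, -60, 112) [287.9405874  190.00102816] [283.79121262 175.47627371]
1.65 [679.90190403 -28.90592167 330.55044709]
1.7 [690.05142815 -31.12815577 328.96116525]
1.75 [700.11067512 -33.33062372 326.85458829]
[-3.662e-01 -4.000e-04 -6.500e-03 -3.000e-04 -2.000e-04  2.500e-01]
```

View pics/w5.png

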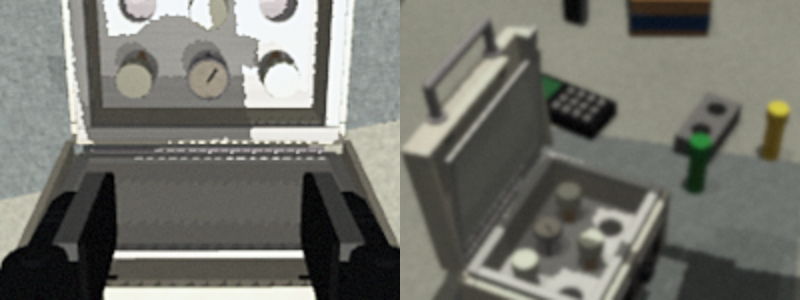

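The tube is seated: its cap is at side pixel (296,201), predicted (295,199). Now I go to a hover over the bar, turning so the fingers close along the incubator's x.

Emit:
carry_out(increments=[-0.02,0,-0.005,0,0,0.025,0.15,-0.06,0,-0.01,0,0,0.053,0.15,-0.11,0,-0.01,0,0,0.081,0.15,-0.16,0,-0.01,0,0,0.109,0.15,-0.21,0,-0.01,0,0,0.137,0.15,-0.26,0,-0.01,0,0,0.165,0.15,-0.31,0,-0.01,0,0,0.193,0.15,-0.345,0,-0.01,0,0,0.221,0.15,-0.365,0,-0.01,0,0,0.245,0.15,-0.3685,0,-0.01,0,0,0.25,0.15])

```text
time: 12.2
tool_pos: [688.3, -30.2, 400.9]
tcp_rot: [-179.8, 0.0, 77.6]
ft_force: [-0.2, -0.2, 0.1]
finger_gap: 49.1
grip_force: 0.0
```

Run:
```python
from h import *
viewer.snapshot("wrist");viewer.snapshot("wrist");viewer.snapshot("wrist")
s=sense();c=viewer.get_calibration("wrist");im=viewer.snapshot("wrist")
print(s["time"],s["tool_pos"],s["tcp_rot"],s["joint_pos"])
cv2.imwrite("pics/w6.png",im[:,:,::-1])
p=[570.9,-5.04,np.radians(-12.35)]
for a in(1.65,1.7,1.75):
  print(a,[proj("wrist",inc(p,(85-(210*np.cos(a)-10*np.sin(a)),y,122+210*np.sin(a)+10*np.cos(a))),c) for y in(60,0,-60)])
```

```text
12.35 [688.01112875 -29.96910916 402.53966067] [-1.79927080e+02  6.21381526e-03  7.78130623e+01] [-6.75827415e+00  2.34637588e+01  4.61896690e+01  7.60508964e-04
  1.10419753e+02  5.42893239e+00]
1.65 [array([312.996248  , 122.66330232]), array([313.54898009, 194.85900962]), array([314.04760489, 257.70895558])]
1.7 [array([326.03955795, 122.59886867]), array([325.70255928, 194.36555228]), array([325.40596536, 256.89635728])]
1.75 [array([338.77024497, 122.50741503]), array([337.57793405, 193.70791558]), array([336.51547585, 255.81713302])]
```

View pics/w6.png

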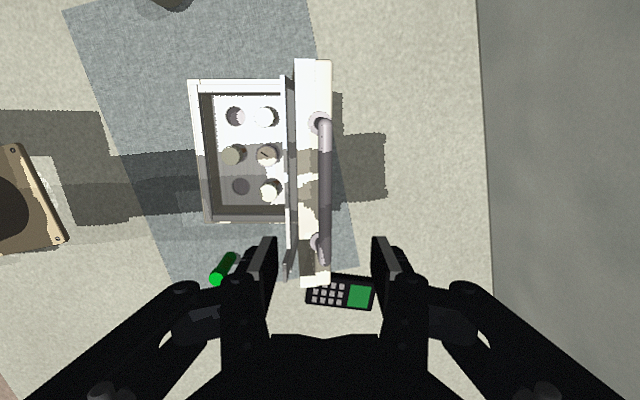

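The bar runs from (326,120) to (324,264), matching 1.70 rad and centred between the fingers. I'll descend and pinch it.

Emit:
carry_out(increments=[0,0.005,0.02,0,0,0,0.15,0,0.005,0.07,0,0,0,0.15,0,0.005,0.13,0,0,0,0.15,0,0.005,0.18,0,0,0,0.15,0,0.005,0.215,0,0,0,0.15,0,0.005,0.232,0,0,0,0.1,0,0.005,0.232,0,0,0,-0.3,0,0.005,0.232,0,0,0,-0.9,0,0.005,0.232,0,0,0,-0.9,0,0.005,0.232,0,0,0,-0.9], force=40)

```text
time: 13.65
tool_pos: [690.6, -30.5, 311.3]
tcp_rot: [179.9, -0.0, 77.7]
ft_force: [-0.3, 0.1, 1.8]
finger_gap: 4.4
grip_force: 1.0
```

Run:
```python
from h import *
s=sense();print(s["time"],s["tool_pos"],s["tcp_rot"],s["ft_force"],s["finger_gap"],s["grip_force"])
p=[570.9,-5.04,np.radians(-12.35)]
R=Ro.from_euler('xyz',s["tcp_rot"],degrees=True)
B=lambda a:inc(p,(85-(210*np.cos(a)-10*np.sin(a)),0,122+210*np.sin(a)+10*np.cos(a)))
a0=least_squares(lambda a:(R.inv().apply(s["tool_pos"]-B(a[0])))[1],[1.7]).x[0];print("a0",a0,R.inv().apply(s["tool_pos"]-B(a0)))
for k in range(5):
  seg=[a0+(0-a0)*(k*10+i)/50 for i in range(11)]
  print([[round(float(v),3) for v in (R.inv().apply(B(a)-B(seg[0]))/400)[1:]] for a in seg[1:]])
```

```text
13.65 [690.63079782 -30.53047766 311.3394556 ] [ 1.79921222e+02 -8.67300491e-03  7.76602653e+01] [-0.28413644  0.10801504  1.77566268] 4.366816131619216 0.9727700427174568
a0 1.7020013617684784 [7.05104209e-01 2.27116542e-12 1.75474204e+01]
[[-0.018, -0.003], [-0.035, -0.005], [-0.053, -0.007], [-0.071, -0.008], [-0.089, -0.008], [-0.107, -0.008], [-0.125, -0.008], [-0.143, -0.006], [-0.16, -0.004], [-0.178, -0.002]]
[[-0.018, 0.003], [-0.035, 0.007], [-0.052, 0.011], [-0.07, 0.016], [-0.087, 0.022], [-0.103, 0.028], [-0.12, 0.034], [-0.136, 0.042], [-0.153, 0.049], [-0.168, 0.058]]
[[-0.016, 0.009], [-0.031, 0.018], [-0.046, 0.028], [-0.06, 0.039], [-0.074, 0.049], [-0.088, 0.061], [-0.102, 0.073], [-0.115, 0.085], [-0.127, 0.098], [-0.139, 0.111]]
[[-0.012, 0.014], [-0.023, 0.027], [-0.034, 0.042], [-0.044, 0.056], [-0.054, 0.071], [-0.063, 0.087], [-0.072, 0.102], [-0.08, 0.118], [-0.087, 0.134], [-0.095, 0.151]]
[[-0.007, 0.017], [-0.012, 0.034], [-0.018, 0.051], [-0.023, 0.068], [-0.027, 0.085], [-0.03, 0.103], [-0.033, 0.12], [-0.036, 0.138], [-0.038, 0.156], [-0.039, 0.174]]
```

The gap is 4.4 mm with 1 N, which is less than the bar's 12 mm. I'll keep closing at the same pose to see whether anything is between the pads.

Emit:
carry_out(increments=[0,0,0,0,0,0,-1,0,0,0,0,0,0,-1,0,0,0,0,0,0,-1,0,0,0,0,0,0,-1,0,0,0,0,0,0,-1,0,0,0,0,0,0,-1,0,0,0,0,0,0,-1,0,0,0,0,0,0,-1,0,0,0,0,0,0,-1,0,0,0,0,0,0,-1], force=40)

```text
time: 14.9
tool_pos: [690.4, -30.5, 310.8]
tcp_rot: [180.0, -0.0, 77.7]
ft_force: [1.4, -0.2, 5.0]
finger_gap: 0.2
grip_force: 2.5
```

Run:
```python
from h import *
s=sense();print(s["time"],s["tool_pos"],s["ft_force"],s["wrist_torque"],s["finger_gap"],s["grip_force"])
sd=viewer.snapshot("side");tp=viewer.snapshot("top");w=viewer.snapshot("wrist")
for n,i in(("side",sd),("top",tp),("wrist",w)): cv2.imwrite(f"pics/{n}7.png",i[:,:,::-1])
# compare lid/bar location with wrist shot: gray profile rows between fingers
g=cv2.cvtColor(w,cv2.COLOR_RGB2GRAY)
for v in(60,90,120,150,180,200,210,220,230): print(v,g[v,290:360:3].tolist())
p=[570.9,-5.04,np.radians(-12.35)];c=viewer.get_calibration("wrist")
B=lambda a,y:inc(p,(85-(210*np.cos(a)-10*np.sin(a)),y,122+210*np.sin(a)+10*np.cos(a)))
for a in(1.6,1.7,1.75): print(a,[proj("wrist",B(a,y),c).round() for y in(60,40,20,0)])
```

```text
14.9 [690.43513014 -30.49393441 310.77811321] [ 1.38735561 -0.23925874  4.98735922] [-0.05895972 -0.27873535 -0.01070551] 0.1950051119672941 2.533641792833805
60 [246, 246, 246, 247, 247, 246, 245, 246, 247, 245, 245, 245, 245, 243, 220, 166, 187, 191, 186, 194, 193, 194, 197, 187]
90 [247, 246, 246, 246, 246, 247, 246, 247, 245, 247, 245, 245, 244, 245, 221, 89, 91, 99, 196, 192, 196, 194, 186, 184]
120 [247, 246, 246, 248, 215, 222, 221, 221, 218, 217, 222, 219, 215, 209, 221, 107, 106, 103, 175, 201, 195, 190, 184, 193]
150 [246, 246, 246, 246, 245, 244, 243, 246, 114, 169, 188, 224, 209, 190, 163, 109, 101, 97, 100, 100, 100, 107, 101, 97]
180 [161, 162, 164, 158, 161, 135, 135, 133, 60, 88, 100, 110, 112, 103, 95, 73, 76, 82, 102, 100, 94, 94, 100, 97]
200 [247, 247, 247, 246, 248, 191, 132, 133, 70, 83, 98, 110, 107, 102, 91, 71, 83, 82, 80, 102, 109, 101, 97, 99]
210 [113, 152, 160, 161, 160, 132, 131, 135, 76, 86, 99, 106, 103, 98, 93, 71, 86, 74, 69, 81, 105, 96, 103, 97]
220 [130, 132, 136, 128, 133, 131, 129, 133, 73, 88, 101, 108, 109, 106, 92, 68, 77, 72, 158, 154, 175, 192, 189, 179]
230 [132, 137, 137, 132, 130, 135, 131, 133, 88, 90, 100, 101, 107, 102, 92, 83, 147, 154, 174, 158, 155, 192, 185, 193]
1.6 [array([279., 132.]), array([281., 172.]), array([283., 209.]), array([284., 243.])]
1.7 [array([322., 132.]), array([322., 171.]), array([322., 207.]), array([322., 241.])]
1.75 [array([342., 132.]), array([341., 170.]), array([341., 206.]), array([340., 240.])]
```

The gap went to 0.2 mm with 5 N upward at the tips, so the bar isn't in the pads. I'll measure the bar's height against the tool from the saved images.

Run:
```python
from h import *
p=[570.9,-5.04,np.radians(-12.35)];c=viewer.get_calibration("wrist");s=sense()
g=cv2.cvtColor(cv2.imread("pics/wrist7.png"),cv2.COLOR_BGR2GRAY).astype(int)
for v in range(122,150,3): print(v,g[v,308:342:2].tolist())
print("below")
for v in range(236,300,6): print(v,g[v,290:362:4].tolist())
R=Ro.from_euler('xyz',s["tcp_rot"],degrees=True)
print("width(px) & end row for bar height above tcp")
for h in(-5,0,5,10,18,25,32,38):
  q=s["tool_pos"]+R.apply([20,0,-h]); w=[proj("wrist",q+R.apply([0,k,0]),c)[0] for k in(-6,6)]
  print(h,round(w[1]-w[0],1),proj("wrist",q,c).round(1),"end",proj("wrist",s["tool_pos"]+R.apply([59.6,0,-h]),c).round(1))
# hover image w6: same, tcp 402.5
g=cv2.cvtColor(cv2.imread("pics/w6.png"),cv2.COLOR_BGR2GRAY).astype(int)
for v in list(range(108,128,2))+[150,180,210]+list(range(252,276,3)): print(v,g[v,308:340:2].tolist())
```

```text
122 [219, 222, 79, 48, 50, 52, 58, 125, 214, 216, 208, 210, 220, 106, 105, 103, 104]
125 [176, 56, 72, 67, 66, 62, 87, 115, 118, 106, 78, 74, 103, 97, 101, 104, 100]
128 [56, 70, 75, 68, 98, 135, 154, 160, 166, 165, 153, 140, 110, 84, 99, 104, 103]
131 [66, 74, 70, 77, 142, 165, 183, 186, 190, 190, 182, 167, 151, 114, 87, 102, 98]
134 [97, 72, 66, 130, 158, 167, 190, 203, 217, 204, 193, 179, 162, 135, 90, 106, 106]
137 [213, 90, 68, 134, 163, 182, 197, 215, 230, 213, 195, 178, 167, 141, 83, 107, 105]
140 [198, 205, 114, 131, 164, 184, 163, 208, 232, 209, 193, 180, 162, 137, 89, 97, 96]
143 [200, 198, 188, 126, 163, 181, 190, 206, 232, 211, 195, 177, 164, 137, 86, 107, 101]
146 [227, 190, 170, 123, 158, 178, 189, 203, 232, 208, 195, 183, 166, 140, 77, 110, 106]
149 [242, 239, 248, 115, 159, 180, 192, 207, 229, 208, 195, 179, 163, 134, 89, 100, 101]
below
236 [137, 136, 135, 129, 131, 138, 60, 61, 6, 8, 63, 58, 167, 156, 155, 154, 182, 179]
242 [130, 132, 132, 119, 122, 102, 59, 57, 9, 6, 57, 60, 119, 154, 144, 158, 131, 191]
248 [240, 206, 10, 8, 8, 48, 61, 60, 3, 6, 62, 59, 44, 11, 9
[... 1980 characters left out ...]
254, 165, 126, 145, 89, 78, 89, 92, 91, 86, 72, 99, 86, 110, 85]
252 [82, 90, 79, 89, 196, 102, 172, 152, 103, 112, 101, 79, 159, 162, 166, 162]
255 [79, 78, 80, 96, 168, 96, 172, 205, 99, 111, 101, 78, 145, 160, 156, 143]
258 [78, 70, 96, 99, 157, 114, 177, 175, 127, 106, 103, 72, 174, 161, 166, 149]
261 [74, 76, 77, 92, 151, 138, 169, 197, 158, 104, 103, 78, 160, 158, 163, 158]
264 [81, 77, 104, 88, 153, 168, 149, 195, 91, 100, 101, 115, 159, 155, 160, 149]
267 [77, 78, 75, 92, 146, 164, 163, 165, 167, 170, 166, 125, 164, 163, 161, 137]
270 [76, 76, 76, 93, 150, 159, 156, 150, 203, 187, 152, 115, 169, 171, 170, 179]
273 [82, 82, 87, 102, 254, 254, 252, 248, 248, 248, 253, 157, 0, 0, 0, 34]
```

The finger ends in the wrist image lie about 24 mm further back than the TCP, and the shut fingers rest on top of the bar, which explains the upward push. So I open, go down 21 mm and pinch again.

Emit:
carry_out(increments=[0,0,-0.01,0,0,0,-0.2,0,0,-0.01,0,0,0,0.15,0,0.002,-0.01,0,0,0,0.15,0,0.002,0.0,0,0,0,0.15,0,0.002,0.02,0,0,0,0.15,0,0.002,0.04,0,0,0,0.15,0,0.002,0.052,0,0,0,0.15,0,0.002,0.052,0,0,0,-0.3,0,0.002,0.052,0,0,0,-1,0,0.002,0.052,0,0,0,-1], force=40)

```text
time: 16.3
tool_pos: [691.4, -30.7, 290.4]
tcp_rot: [179.9, -0.0, 77.7]
ft_force: [0.7, 0.3, 0.9]
finger_gap: 10.5
grip_force: 39.0
```

Emit:
carry_out(increments=[0,0,0,0,0,0,-1,0,0,0,0,0,0,-1,0,0,0,0,0,0,-1,0,0,0,0,0,0,-1,0,0,0,0,0,0,-1,0,0,0,0,0,0,-1,0,0,0,0,0,0,-1,0,0,0,0,0,0,-1,0,0,0,0,0,0,-1,0,0,0,0,0,0,-1], force=40)

```text
time: 17.55
tool_pos: [691.4, -30.7, 290.4]
tcp_rot: [179.9, -0.0, 77.7]
ft_force: [1.1, -1.2, 5.5]
finger_gap: 10.6
grip_force: 39.4
```

The bar is gripped: gap 10.6 mm, 39 N. I lower the lid along its arc in steps of about 0.34 rad.

Emit:
carry_out(increments=[0,-0.018,-0.003,0,0,0,-1,0,-0.035,-0.005,0,0,0,-1,0,-0.053,-0.007,0,0,0,-1,0,-0.071,-0.008,0,0,0,-1,0,-0.089,-0.008,0,0,0,-1,0,-0.107,-0.008,0,0,0,-1,0,-0.125,-0.008,0,0,0,-1,0,-0.143,-0.006,0,0,0,-1,0,-0.16,-0.004,0,0,0,-1,0,-0.178,-0.002,0,0,0,-1])

```text
time: 18.8
tool_pos: [620.8, -15.4, 290.1]
tcp_rot: [-180.0, 0.0, 77.7]
ft_force: [1.3, -1.5, 2.4]
finger_gap: 10.4
grip_force: 41.2
```

Emit:
carry_out(increments=[0,-0.018,0.003,0,0,0,-1,0,-0.035,0.007,0,0,0,-1,0,-0.052,0.011,0,0,0,-1,0,-0.07,0.016,0,0,0,-1,0,-0.087,0.022,0,0,0,-1,0,-0.103,0.028,0,0,0,-1,0,-0.12,0.034,0,0,0,-1,0,-0.136,0.042,0,0,0,-1,0,-0.153,0.049,0,0,0,-1,0,-0.168,0.058,0,0,0,-1])

```text
time: 20.05
tool_pos: [555.3, -1.0, 267.3]
tcp_rot: [-180.0, 0.0, 77.7]
ft_force: [-1.8, -1.4, 6.3]
finger_gap: 10.0
grip_force: 41.4
```

Run:
```python
from h import *
s=sense();print(s["time"],s["tool_pos"],s["tcp_rot"],s["ft_force"],s["wrist_torque"],s["finger_gap"],s["grip_force"])
p=[570.9,-5.04,np.radians(-12.35)]
B=lambda a:inc(p,(85-(210*np.cos(a)-10*np.sin(a)),0,122+210*np.sin(a)+10*np.cos(a)))
for a in(1.0,1.022,1.05): print(a,B(a),s["tool_pos"]-B(a))
```

```text
20.05 [555.32452533  -0.96454796 267.33964277] [-1.79992776e+02  1.90575221e-03  7.76597999e+01] [-1.83061679 -1.37454683  6.27237587] [-0.29396688 -0.11035033 -0.01446544] 10.019515086866145 41.3904994726181
1.0 [551.31516832  -0.75190923 304.11192987] [  4.00935701  -0.21263873 -36.7722871 ]
1.022 [555.25343525  -1.61419114 306.37874717] [  0.07109009   0.64964318 -39.03910441]
1.05 [560.3345948   -2.72670891 309.13458785] [ -5.01006947   1.76216095 -41.79494509]
```

Tracking matches to within 1 mm, so I continue down.

Emit:
carry_out(increments=[0,-0.016,0.009,0,0,0,-1,0,-0.031,0.018,0,0,0,-1,0,-0.046,0.028,0,0,0,-1,0,-0.06,0.039,0,0,0,-1,0,-0.074,0.049,0,0,0,-1,0,-0.088,0.061,0,0,0,-1,0,-0.102,0.073,0,0,0,-1,0,-0.115,0.085,0,0,0,-1,0,-0.127,0.098,0,0,0,-1,0,-0.139,0.111,0,0,0,-1])

```text
time: 21.3
tool_pos: [501.0, 11.0, 222.6]
tcp_rot: [-180.0, -0.0, 77.7]
ft_force: [-2.5, -1.2, 3.1]
finger_gap: 10.1
grip_force: 42.0
```

Emit:
carry_out(increments=[0,-0.012,0.014,0,0,0,-1,0,-0.023,0.027,0,0,0,-1,0,-0.034,0.042,0,0,0,-1,0,-0.044,0.056,0,0,0,-1,0,-0.054,0.071,0,0,0,-1,0,-0.063,0.087,0,0,0,-1,0,-0.072,0.102,0,0,0,-1,0,-0.08,0.118,0,0,0,-1,0,-0.087,0.134,0,0,0,-1,0,-0.095,0.151,0,0,0,-1])

```text
time: 22.55
tool_pos: [464.2, 19.0, 161.9]
tcp_rot: [-180.0, -0.0, 77.7]
ft_force: [-0.1, -0.5, -0.5]
finger_gap: 10.2
grip_force: 42.8
```

Run:
```python
from h import *
s=sense();print(s["time"],s["tool_pos"],s["ft_force"],s["wrist_torque"],s["finger_gap"],s["grip_force"])
p=[570.9,-5.04,np.radians(-12.35)]
B=lambda a:inc(p,(85-(210*np.cos(a)-10*np.sin(a)),0,122+210*np.sin(a)+10*np.cos(a)))
for a in(.32,.34,.36): print(a,B(a),s["tool_pos"]-B(a))
cv2.imwrite("pics/side8.png",viewer.snapshot("side")[:,:,::-1])
```

```text
22.55 [464.16441086  18.99685152 161.94905306] [-0.067213   -0.52278553 -0.52468853] [-0.18347603 -0.22163949  0.0048685 ] 10.235343772018467 42.82348036766052
0.32 [462.27932972  18.7424507  197.55133191] [  1.88508115   0.25440082 -35.60227885]
0.34 [463.7936212   18.41089721 201.459836  ] [  0.37078966   0.58595431 -39.51078294]
0.36 [465.38396592  18.06269189 205.33655722] [ -1.21955505   0.93415963 -43.38750416]
```

Emit:
carry_out(increments=[0,-0.007,0.017,0,0,0,-1,0,-0.012,0.034,0,0,0,-1,0,-0.018,0.051,0,0,0,-1,0,-0.023,0.068,0,0,0,-1,0,-0.027,0.085,0,0,0,-1,0,-0.03,0.103,0,0,0,-1,0,-0.033,0.12,0,0,0,-1,0,-0.036,0.138,0,0,0,-1,0,-0.038,0.156,0,0,0,-1,0,-0.039,0.172,0,0,0,-1])

```text
time: 23.85
tool_pos: [448.7, 22.4, 93.0]
tcp_rot: [-179.9, 0.0, 77.7]
ft_force: [-8.8, 1.1, 1.4]
finger_gap: 10.4
grip_force: 44.7
```

Emit:
carry_out(increments=[0,0,0.002,0,0,0,-1,0,0,0.004,0,0,0,-1,0,0,0.006,0,0,0,-1,0,0,0.007,0,0,0,-1,0,0,0.007,0,0,0,-1,0,0,0.007,0,0,0,-1,0,0,0.007,0,0,0,-1,0,0,0.007,0,0,0,-1,0,0,0.007,0,0,0,-1,0,0,0.007,0,0,0,-1])

```text
time: 25.1
tool_pos: [448.5, 22.4, 90.6]
tcp_rot: [-179.9, 0.0, 77.7]
ft_force: [-6.6, 0.9, -1.4]
finger_gap: 10.4
grip_force: 44.8
```

Run:
```python
from h import *
s=sense();print(s["time"],s["tool_pos"],s["tcp_rot"],s["ft_force"],s["wrist_torque"],s["finger_gap"],s["grip_force"])
cv2.imwrite("pics/side9.png",viewer.snapshot("side")[:,:,::-1])
R=Ro.from_euler('xyz',s["tcp_rot"],degrees=True);p=[570.9,-5.04,np.radians(-12.35)]
B=lambda a:inc(p,(85-(210*np.cos(a)-10*np.sin(a)),0,122+210*np.sin(a)+10*np.cos(a)))
for k in(0,1,2):
  seg=[.785*(k*10+i)/30 for i in range(11)]
  print([[round(float(v),3) for v in (R.inv().apply(B(a)-B(seg[0]))/400)[1:]] for a in seg[1:]])
print(s["tool_pos"]-B(0))
```

```text
25.1 [448.5248003   22.38128971  90.5655647 ] [-1.79910918e+02  6.24526731e-03  7.76589991e+01] [-6.55974576  0.90149726 -1.35937891] [0.05055309 0.83455169 0.01102334] 10.420695394323156 44.809450507164
[[0.001, -0.014], [0.002, -0.027], [0.004, -0.041], [0.005, -0.055], [0.008, -0.068], [0.01, -0.082], [0.013, -0.095], [0.016, -0.109], [0.02, -0.122], [0.024, -0.135]]
[[0.004, -0.013], [0.009, -0.026], [0.014, -0.039], [0.019, -0.051], [0.025, -0.064], [0.031, -0.076], [0.037, -0.089], [0.044, -0.101], [0.051, -0.112], [0.058, -0.124]]
[[0.008, -0.011], [0.015, -0.023], [0.024, -0.034], [0.032, -0.045], [0.041, -0.055], [0.05, -0.066], [0.059, -0.076], [0.069, -0.086], [0.078, -0.095], [0.088, -0.105]]
[ -0.2677874    0.68592244 -41.4344353 ]
```

No upward reaction yet, so the lid may not be fully seated. I press a few mm further and watch the force.

Emit:
carry_out(increments=[0,0,0.002,0,0,0,-1,0,0,0.004,0,0,0,-1,0,0,0.006,0,0,0,-1,0,0,0.008,0,0,0,-1,0,0,0.01,0,0,0,-1,0,0,0.01,0,0,0,-1,0,0,0.01,0,0,0,-1,0,0,0.01,0,0,0,-1,0,0,0.01,0,0,0,-1,0,0,0.01,0,0,0,-1])

```text
time: 26.4
tool_pos: [448.5, 22.4, 88.3]
tcp_rot: [-179.9, 0.0, 77.7]
ft_force: [-17.1, 0.2, 16.6]
finger_gap: 10.5
grip_force: 46.6
```

Run:
```python
from h import *
s=sense();print(s["time"],s["tool_pos"],s["ft_force"],s["wrist_torque"],s["finger_gap"],s["grip_force"])
w=viewer.snapshot("wrist");cv2.imwrite("pics/wrist10.png",w[:,:,::-1]);sd=viewer.snapshot("side");cv2.imwrite("pics/side10.png",sd[:,:,::-1])
a=cv2.imread("pics/side9.png").astype(int);d=np.abs(a-sd[:,:,::-1]).sum(2)[100:280,200:330];print("changed px",(d>60).sum())
```

```text
26.4 [448.516852    22.41944701  88.33484397] [-17.13010863   0.22094266  16.62582873] [0.13695928 2.42465822 0.02124742] 10.530517014065262 46.60261273384094
changed px 77
```

There is now 16.6 N of upward reaction and motion has stopped, so the lid is fully shut. I raise the lid along the arc to 45°.

Emit:
carry_out(increments=[0.0,0.001,-0.018,0,0,0,-1,0,0.002,-0.033,0,0,0,-1,0,0.004,-0.048,0,0,0,-1,0,0.005,-0.062,0,0,0,-1,0,0.008,-0.075,0,0,0,-1,0,0.01,-0.089,0,0,0,-1,0,0.013,-0.102,0,0,0,-1,0,0.016,-0.116,0,0,0,-1,0,0.02,-0.129,0,0,0,-1,0,0.024,-0.142,0,0,0,-1])

```text
time: 27.75
tool_pos: [457.8, 20.4, 143.6]
tcp_rot: [-179.9, 0.0, 77.7]
ft_force: [-7.0, 1.0, -1.8]
finger_gap: 10.3
grip_force: 43.7
```

Emit:
carry_out(increments=[0,0.004,-0.013,0,0,0,-1,0,0.009,-0.026,0,0,0,-1,0,0.014,-0.039,0,0,0,-1,0,0.019,-0.051,0,0,0,-1,0,0.025,-0.064,0,0,0,-1,0,0.031,-0.076,0,0,0,-1,0,0.037,-0.089,0,0,0,-1,0,0.044,-0.101,0,0,0,-1,0,0.051,-0.112,0,0,0,-1,0,0.058,-0.124,0,0,0,-1])

```text
time: 29.0
tool_pos: [480.0, 15.6, 193.6]
tcp_rot: [-179.8, 0.0, 77.7]
ft_force: [-12.0, 1.6, 3.7]
finger_gap: 10.6
grip_force: 42.7
```

Emit:
carry_out(increments=[0,0.008,-0.011,0,0,0,-1,0,0.015,-0.023,0,0,0,-1,0,0.024,-0.034,0,0,0,-1,0,0.032,-0.045,0,0,0,-1,0,0.041,-0.055,0,0,0,-1,0,0.05,-0.066,0,0,0,-1,0,0.059,-0.076,0,0,0,-1,0,0.069,-0.086,0,0,0,-1,0,0.078,-0.095,0,0,0,-1,0,0.088,-0.105,0,0,0,-1])

```text
time: 30.25
tool_pos: [514.9, 8.0, 237.4]
tcp_rot: [-179.9, -0.0, 77.7]
ft_force: [-15.8, 1.6, 12.8]
finger_gap: 10.6
grip_force: 42.5
```

Emit:
carry_out(increments=[0,0,0,0,0,0,-1,0,0,0,0,0,0,-1,0,0,0,0,0,0,-1,0,0,0,0,0,0,-1,0,0,0,0,0,0,-1,0,0,0,0,0,0,-1,0,0,0,0,0,0,-1,0,0,0,0,0,0,-1,0,0,0,0,0,0,-1,0,0,0,0,0,0,-1])

```text
time: 31.5
tool_pos: [515.4, 7.9, 238.0]
tcp_rot: [179.9, -0.0, 77.7]
ft_force: [-14.7, 2.9, 14.1]
finger_gap: 10.4
grip_force: 42.3
```

Run:
```python
from h import *
s=sense();print(s["time"],s["tool_pos"],s["ft_force"],s["finger_gap"],s["grip_force"],s["qd"])
p=[570.9,-5.04,np.radians(-12.35)]
B=lambda a:inc(p,(85-(210*np.cos(a)-10*np.sin(a)),0,122+210*np.sin(a)+10*np.cos(a)))
for a in(.76,.785,.81): print(a,s["tool_pos"]-B(a))
sd=viewer.snapshot("side");cv2.imwrite("pics/side11.png",sd[:,:,::-1])
# brightness change of the lid region vs shut, and the rim/cover region: is the cover down?
L=[proj("side",inc(p,(85-150*np.cos(a),-115,122+150*np.sin(a)))).round() for a in(0,.785)];print(L)
w=viewer.snapshot("wrist");cv2.imwrite("pics/wrist11.png",w[:,:,::-1])
# cover edge (front frame, lifted by angle b) vs image: grey profile along the front middle strip in the side view
g=cv2.cvtColor(sd,cv2.COLOR_RGB2GRAY);g0=cv2.cvtColor(cv2.imread("pics/side0.png"),cv2.COLOR_BGR2GRAY)
for y in(-40,-60):
  print([(x,int(g[tuple(np.round(proj("side",inc(p,(x,y,124)))[::-1]).astype(int))]),int(g0[tuple(np.round(proj("side",inc(p,(x,y,124)))[::-1]).astype(int))])) for x in range(-95,0,8)])
```

```text
31.5 [515.42993936   7.91650989 238.011151  ] [-14.69356472   2.88251769  14.08904633] 10.373580107310715 42.32505798339844 [-0.10239105 -0.00487091  0.15608383  0.08408178  0.02839705 -0.02758982]
0.76 [  3.46029315   0.05373337 -35.91071258]
0.785 [ -0.29383877   0.875699   -39.49601972]
0.81 [ -4.13434697   1.71657668 -42.98413995]
[array([328., 169.]), array([312., 130.])]
[(-95, 72, 75), (-87, 173, 191), (-79, 124, 141), (-71, 171, 209), (-63, 183, 209), (-55, 188, 212), (-47, 186, 214), (-39, 184, 207), (-31, 186, 210), (-23, 186, 214), (-15, 185, 211), (-7, 184, 211)]
[(-95, 55, 67), (-87, 163, 186), (-79, 128, 147), (-71, 176, 210), (-63, 178, 82), (-55, 178, 70), (-47, 175, 72), (-39, 180, 70), (-31, 178, 69), (-23, 177, 69), (-15, 178, 72), (-7, 178, 67)]
```

Run:
```python
from h import *
p=[570.9,-5.04,np.radians(-12.35)];D=np.array
def lidpts(a,rs,ns,ys): return [proj("side",inc(p,(85-(r_*np.cos(a)-n*np.sin(a)),y,122+r_*np.sin(a)+n*np.cos(a)))) for r_ in rs for n in ns for y in ys]
h=cv2.convexHull(D(lidpts(.785,(0,170),(0,34),(-115,115)),np.float32))
for y in(-60,-40): print([(x,cv2.pointPolygonTest(h,tuple(map(float,proj("side",inc(p,(x,y,124))))),True).__round__()) for x in range(-63,0,16)])
im={k:cv2.imread(f"pics/side{k}.png") for k in(0,9,11)}
tab=lambda a:lidpts(a,(176,182),(1,3),(-90,-85,-80))
for a in(0,.785): 
  for k in im: print("tab",a,k,D([im[k][int(round(v)),int(round(u))] for u,v in tab(a)]).mean(0).round())
```

```text
[(-63, -31), (-47, -24), (-31, -18), (-15, -12)]
[(-63, -31), (-47, -25), (-31, -18), (-15, -12)]
tab 0 0 [112. 121. 119.]
tab 0 9 [9. 8. 8.]
tab 0 11 [120. 127. 128.]
tab 0.785 0 [138. 152. 153.]
tab 0.785 9 [139. 153. 154.]
tab 0.785 11 [10.  9.  9.]
```

The rim and interior pixels are uniformly changed where the lid doesn't hide them. That fits the cover's pane and frame lying shut. The lid is at about 0.785 rad, gripped at 42 N and still, so I hand in.

```bash
python3 -c "
from bench import order
print(order.hand_in())"
```

```text
the job is handed in; nothing more can be done
None
```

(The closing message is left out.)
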